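# Set out the polishing kit

## Task

Set out the polishing kit on the storeroom bench: open the red case's lid until it rests back on its stop, take every container out and stand each one upright on the red tray, then shut the empty case again; and pile all the grey felt discs that are on the bench into one stack centred on the round steel plate. Never tip a container over, and leave the tin, the carton and the hammer where they are.

Things in the scene. Friction and masses are not known exactly. Their poses are not given: they have to be found in the camera images.
- case: Red plastic case fixed to the bench, 180 (its x) x 330 (its y) x 105 mm high, walls and floor 5 mm thick, open at the top under its lid. Origin: centre of its underside, on the bench (z = 0). Its x axis points away from the robot, from the front wall to the hinge. The containers stand on its floor in one row along its y, about 100 mm apart. Does not move.
- lid (a joint): Angle of the case's black lid (rad): 0 shut, 1.75 open and leaning back on its stop. Hinged along the case's far top edge (parallel to the case's y); free-swinging, 0.3 kg: let go it falls shut below about 1.55 and falls back onto its stop above that.
- lid_handle (a point): Middle of the lid's steel bar handle: a round bar 11 mm thick and 100 mm long, parallel to the case's y, held by two stubs (each 42 mm from the middle) 35 mm out from the lid's front edge in the plane of the lid. 215 mm from the hinge line; at 109 mm height with the lid shut, it juts towards the robot.
- lid_hinge (a point): Middle of the lid's hinge line, 105.5 mm above the bench. The lid is 6 mm thick.
- oil: White plastic bottle with a black cap, round, 54 mm diameter up to 55 mm height, then tapering to a narrow neck; 90 mm high in all, about 0.16 kg. Origin: centre of its underside; z is its axis. May be absent.
- paste: Grey jar with a steel screw lid, round, 60 mm diameter up to 55 mm height, a little narrower above; 85 mm high, about 0.22 kg. Origin: centre of its underside; z is its axis. May be absent.
- lacquer: Plain aluminium can, round, 62 mm diameter up to 80 mm height; 92 mm high, about 0.25 kg. Origin: centre of its underside; z is its axis. May be absent.
- tray_in (a point): Centre of the inner floor of the red metal tray, 4 mm above the bench. The tray is fixed, 270 (along this frame's x) x 150 mm (its y) outside, with a 4 mm thick upright lip all round whose top is 16 mm above the bench.
- plate_top (a point): Centre of the top face of the round steel plate: 96 mm diameter, 6 mm thick, fixed flat on the bench.
- disc0: Hard grey felt polishing disc, flat and rigid, 56 mm diameter, 18 mm thick, 0.05 kg. Origin: its centre, 9 mm above what it lies on; z is its axis; either face may lie up. The discs are alike. May be absent.
- disc1: As disc0. May be absent.
- disc2: As disc0. May be absent.
- tin: Bystander: larger aluminium tin, 90 mm diameter, 100 mm high, standing towards the bench's far side. Origin: centre of its underside.
- carton: Bystander: cardboard carton, 80 x 120 x 60 mm high, towards the bench's far side. Origin: centre of its underside.
- hammer: Bystander: hammer lying towards the bench's far side beyond the case.
Not all that is in view belongs to the job. Leave any pink look-alike of the disc0 alone. There is more than one size of the part that bears plate_top; the job needs the larger.

How it is judged:
On the way:
1. the lid is open against its stop (value of joint lid above 1.69 rad), for 0.2 s.
At the end, for the whole second after the job is handed in: Lid shut again (below 0.05 rad); every container at rest, upright within 0.1 rad, on the tray floor (6 mm), its centre within 112 x 52 mm of the tray centre; every disc at rest, flat within 0.1 rad, in the stack on the plate, its centre within 9 mm of the plate centre (value of joint lid below 0.05 rad and x of oil in the frame of tray_in between -0.112 and 0.112 m and y of oil in the frame of tray_in between -0.052 and 0.052 m and z of oil in the frame of tray_in between -0.006 and 0.006 m and angle between each of oil, paste, lacquer's own z axis and vertical below 0.1 rad and linear speed of each of oil, paste, lacquer, disc0, disc1, disc2 below 0.02 m/s and x of paste in the frame of tray_in between -0.112 and 0.112 m and y of paste in the frame of tray_in between -0.052 and 0.052 m and z of paste in the frame of tray_in between -0.006 and 0.006 m and x of lacquer in the frame of tray_in between -0.112 and 0.112 m and y of lacquer in the frame of tray_in between -0.052 and 0.052 m and z of lacquer in the frame of tray_in between -0.006 and 0.006 m and horizontal distance between each of disc0, disc1, disc2 and plate_top below 0.009 m and angle between the z axis of each of disc0, disc1, disc2 and the z axis of plate_top, either way round below 0.1 rad and z of disc0 in the frame of plate_top between 0.005 and 0.051 m and z of disc1 in the frame of plate_top between 0.005 and 0.051 m and z of disc2 in the frame of plate_top between 0.005 and 0.051 m); the robot touches nothing.
It fails at once if a container is tipped over (by more than 0.7 rad) (angle between any of oil, paste, lacquer's own z axis and vertical above 0.7 rad).
It fails at once if a bystander (tin, carton or hammer) is moved by more than 30 mm (distance of any of tin, carton, hammer from where it was at the start of the episode above 0.03 m).
Of oil, paste, lacquer only 2 to 3 are there at a start; the rules pass over those that are not, and their reading is None.
Of disc0, disc1, disc2 only 2 to 3 are there at a start; the rules pass over those that are not, and their reading is None.
At some moment in a run one of disc0, disc1, disc2 may be knocked a few centimetres aside while the robot is not near it.
It also fails if it takes over 210 s, if anything falls off the work surface, if the arm or the gripper's body presses on something with over 40 N, if the wrist force passes 120 N, or if a joint passes its speed limit or range.

## Robot

A 6-joint arm with a two-finger parallel gripper is mounted at the origin on the work surface. World frame = base frame: x ahead of the robot, y to its left, z up, the work surface at z = 0. Lengths are in m, angles in rad, forces in N, time in s.
With the tool pointing down it reaches from about 0.275 to 0.75 m from the base axis. Payload 10.2 kg.
Tool frame: the origin (TCP) lies at the very end of the fingers, on their centre line; the grasp point (between the pads) lies 19 mm behind it (env.grip_point_offset is the distance from the TCP to the grasp point, in m); z points along the fingers, y is the line along which they close (so a half turn about z gives the same grasp; the last joint's range is limited). The gripper opens to 85 mm and grips with 20 to 120 N. Pads are 22 mm wide; open, the fingers measure 114 mm over their backs; the gripper's body (76 mm by 85 mm) begins 54 mm behind the grasp point. The pads swing forward as they close: fully open they stand 13 mm farther back than shut.
Start: joints at [1.075, 0.313, 1.498, -0, 1.331, -0.223], TCP at [0.141, 0.506, 0.21] pointing down, gripper open.
Joint ranges: [-2.94, 2.94], [-0.97, 2.17], [0.19, 2.56], [-1.23, 4.37], [0.02, 3.11], [-2.88, 2.88]. Speed limits (rad/s): [2.39, 2.39, 3.01, 3.14, 3.14, 3.14].

## Interface

Orientations are given as a 3x3 rotation matrix whose columns are the frame's x, y, z axes.
In Python, from rig import env gives the robot as it stands.
- The arm moves only by the shell command python3 -m handwheel 'ROWS' [OPENING] [FORCE]. ROWS is JSON, a list of rows, each a list of 4 numbers: the shift along the world's x, y, z as a fraction of full scale, then the turn about the world's z as a fraction of full scale. In form: [[tx, ty, tz, turn], ...]. A call has exactly 5 rows; each row shifts and turns the commanded pose from where the row before left it; what a row does not reach is not made up. Full scale, the value 1, is 0.05 m for a shift and 0.12 rad for a turn. A row lasts 1/8 s, in which the tool goes at most 62.5 mm and 10.7 degrees, less where a joint would pass 70% of its speed; a pose out of reach is approached as far as the arm can. A call with a number of a shift or a turn outside -1 to 1 is refused whole. A call with a gripper value outside its range is refused whole. OPENING is the closure, from 0 (fully open) to 1 (shut), set as the call begins (- or left out, the last holds). The fingers move at their own pace and stop on an object; FORCE is the grip in N (left out, the last holds). Time passes only in rows, so rows that do not move let the fingers close, or fill a call up. It gives the time, the measured TCP pose, the force, the opening and the grip force at its end, in the units of the state.
- env.read_state(): the state, without advancing time (a new reading comes with each control period).
- env.capture(name): name is "side" or "top"; returns a dict with "image" (400x640x3 uint8, blue, green, red), "K" (3x3 intrinsics, pixels), "pose" (4x4, takes a point from camera to world coordinates). Camera axes: x right, y up, looking along -z (the intrinsics and any distortion apply to the point x, -y, -z); pixel columns grow to the right and rows downward; lengths in m; the calibration is good to about 2 mm. A picture is of the moment at which its call begins. There is no depth.
- env.job_done(): hands the job in; it is judged then, once.
Trained networks look in a picture, given as the dict that the camera call returned (one of the last four; its "shot" number tells which), for a name from the list of things; names that differ only in an ending like _2 or _b are one class to them, and where a whole thing is asked for, a point or a joint stands for the part that bears it (a point fixed in the world has none). Each returns a list of dicts, best first, with "p" (0 to 1); they miss things now and then, are a little off and sometimes report something else, mostly with a low value. They report only what shows in the picture. A call takes as long as a camera call. They do not tell look-alikes from the thing itself.
- env.search_frame(picture, name): "xy" ([column, row] in pixels, amid what is visible of it).
- env.regions_of(picture, name): "region" (400x640 bool, what is visible of it) and "xy" ([column, row] in pixels, amid what is visible of it).
- env.place_of(picture, name): "xy" ([column, row] in pixels: a listed point, or the origin of a listed thing).
The state is a dict: "t": time; "joint_pos": joint angles; "joint_velocities": joint speeds; "effort": joint torques, N m; "position": TCP position; "tcp_rot": TCP orientation; "ft_force": force on the tool from outside, world axes, zero at the start; "wrist_torque": the same for the moment, N m; "finger_gap": finger opening in m; "finger_force": force on a finger pad.
Only numpy, scipy, OpenCV 4.12 (cv2) and the standard library are available. Lean on these libraries where they do the work, as an engineer would, in place of code of your own. Each camera call takes 0.05 s, during which the arm holds its last target. There are 200 camera calls.

## Working session

There is one attempt and no reset: what is moved stays moved. The work goes in short steps, Python scripts to look and compute and a shell command to move; the robot and the scene stay as the last step left them, time stands still between calls to the robot, and variables do not carry over. Pictures are saved under pics/ and viewed, at most 14 in all, crops included, and the job is handed in when it is done.

```bash
ls; mkdir -p pics; cat > h.py <<'E'
import numpy as np, cv2, sys
from rig import env
def ray(c,xy):
    K=np.array(c["K"]);P=np.array(c["pose"]);
    d=np.linalg.inv(K)@[xy[0],xy[1],1]; d=np.array([d[0],-d[1],-d[2]])
    return P[:3,3],P[:3,:3]@d
def at_z(c,xy,z):
    o,d=ray(c,xy); return o+d*(z-o[2])/d[2]
def proj(c,p):
    P=np.array(c["pose"]);q=P[:3,:3].T@(np.array(p)-P[:3,3]);q=np.array(c["K"])@[q[0],-q[1],-q[2]]
    return q[:2]/q[2]
def tri(c1,a,c2,b):
    o1,d1=ray(c1,a);o2,d2=ray(c2,b);s=np.linalg.lstsq(np.c_[d1,-d2],o2-o1,rcond=None)[0]
    return (o1+d1*s[0]+o2+d2*s[1])/2
def st():
    s=env.read_state();print(round(s["t"],2),np.round(s["position"],4),"yaw of y",np.round(np.degrees(np.arctan2(s["tcp_rot"][1][1],s["tcp_rot"][0][1])),1),"gap",round(s["finger_gap"],4),np.round(s["joint_pos"],2))
E
cat > look.py <<'E'
from h import *
np.set_printoptions(precision=3,suppress=True)
st()
c={n:env.capture(n) for n in("top","side")}
for n in c:
    cv2.imwrite(f"pics/a_{n}.png",c[n]["image"]); print(n,c[n].get("dist"),c[n].keys(),np.array(c[n]["pose"])[:3,3])
H=dict(lid_handle=.109,lid_hinge=.1055,case=0,tray_in=.004,plate_top=.006,disc0=.009,tin=0,carton=0,hammer=.01,oil=.005,paste=.005,lacquer=.005)
for k,z in H.items():
    for n in c:
        for r in env.place_of(c[n],k)[:6]:
            if r["p"]>.2: print(k,n,round(r["p"],2),np.round(r["xy"]),at_z(c[n],r["xy"],z)[:2])
E
python3 look.py
```

```text
pics
0.0 [0.141 0.505 0.21 ] yaw of y 74.4 gap 0.0854 [ 1.07  0.31  1.5  -0.    1.33 -0.22]
top None dict_keys(['image', 'K', 'pose', 'shot']) [0.473 0.016 1.084]
side None dict_keys(['image', 'K', 'pose', 'shot']) [-0.053 -0.697  0.838]
lid_handle top 0.96 [227. 270.] [0.386 0.279]
lid_handle side 0.61 [192. 177.] [0.387 0.286]
lid_hinge top 0.57 [233. 182.] [0.609 0.266]
lid_hinge side 0.71 [268. 152.] [0.607 0.266]
case top 0.82 [244. 222.] [0.511 0.261]
case side 0.71 [240. 196.] [0.51  0.271]
tray_in top 0.79 [456. 216.] [ 0.521 -0.332]
tray_in side 0.74 [409. 338.] [ 0.506 -0.341]
plate_top top 0.78 [352. 187.] [ 0.604 -0.044]
plate_top top 0.64 [254. 148.] [0.72  0.234]
plate_top top 0.59 [350. 231.] [ 0.482 -0.036]
plate_top side 0.6 [304. 266.] [ 0.472 -0.052]
plate_top side 0.59 [346. 237.] [ 0.613 -0.04 ]
plate_top side 0.4 [384. 215.] [ 0.749 -0.04 ]
disc0 top 0.74 [393. 276.] [ 0.357 -0.151]
disc0 top 0.72 [388. 239.] [ 0.457 -0.14 ]
disc0 top 0.65 [387. 187.] [ 0.604 -0.141]
disc0 side 0.85 [292. 318.] [ 0.356 -0.156]
disc0 side 0.74 [380. 261.] [ 0.615 -0.154]
disc0 side 0.67 [328. 293.] [ 0.458 -0.151]
tin top 0.95 [350. 130.] [ 0.769 -0.04 ]
tin side 0.55 [388. 210.] [ 0.778 -0.027]
carton side 0.85 [425. 249.] [ 0.737 -0.19 ]
hammer top 0.81 [255. 145.] [0.727 0.23 ]
hammer side 0.96 [312. 174.] [0.72  0.219]
hammer side 0.34 [386. 212.] [ 0.756 -0.038]
paste top 0.57 [392. 184.] [ 0.611 -0.155]
```

View pics/a_top.png

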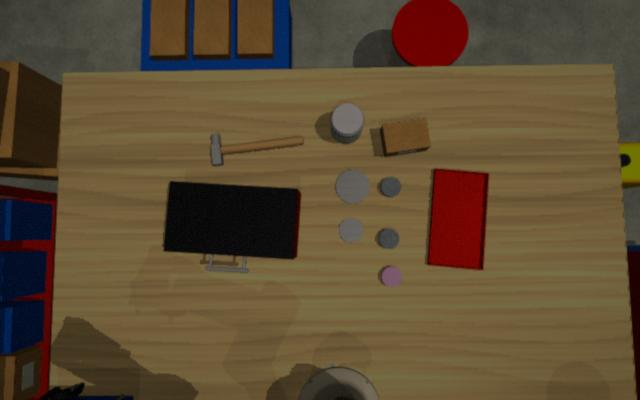

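View pics/a_side.png

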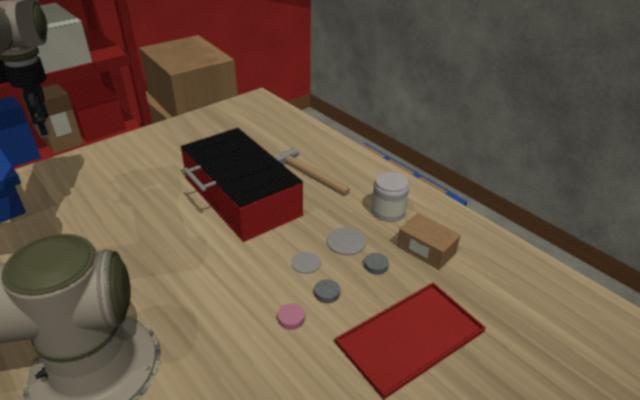

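The top view shows the closed case around (233,220) and the tray at (458,219). There are two steel plates: (352,187) is larger and (350,231) smaller, so the job needs (352,187). The disc candidates are (391,187) and (388,239), both grey and wanted, and (391,276), which is pink and to be left alone. I'll measure these and check them in one crop.

```bash
cat > m.py <<'E'
from h import *
np.set_printoptions(precision=4,suppress=True)
c={n:env.capture(n) for n in("top","side")}
im=c["top"]["image"];cv2.imwrite("pics/crop1.png",cv2.resize(im[160:300,320:500],None,fx=4,fy=4,interpolation=cv2.INTER_CUBIC))
for k,z in(("plate_top",.006),("disc0",.018),("tray_in",.016),("lid",.1085),("lid_handle",.109)):
    for n in c:
        for r in env.regions_of(c[n],k)[:6]:
            if r["p"]<.3: continue
            ct=max(cv2.findContours(r["region"].astype(np.uint8),0,2)[0],key=cv2.contourArea)[:,0]
            w=np.array([at_z(c[n],p,z)[:2] for p in ct],np.float32)
            ctr,sz,a=cv2.minAreaRect(w); print(k,n,round(r["p"],2),np.round(r["xy"]),"rect",np.array(ctr),np.array(sz),round(a,1))
E
python3 m.py
```

```text
plate_top top 0.97 [352. 184.] rect [ 0.6084 -0.0442] [0.0916 0.094 ] 44.3
plate_top top 0.69 [352. 231.] rect [ 0.4842 -0.0389] [0.0669 0.0612] 89.4
plate_top top 0.68 [405. 138.] rect [ 0.7464 -0.1956] [0.0983 0.1409] 7.9
plate_top side 0.81 [303. 266.] rect [ 0.4793 -0.0438] [0.0623 0.0631] 50.6
plate_top side 0.6 [348. 241.] rect [ 0.6075 -0.0476] [0.1024 0.0934] 48.8
plate_top side 0.48 [238. 164.] rect [0.5689 0.4081] [0.3803 0.2532] 86.0
disc0 top 0.9 [391. 186.] rect [ 0.6034 -0.1496] [0.0526 0.0532] 88.8
disc0 top 0.54 [390. 239.] rect [ 0.4597 -0.1408] [0.0521 0.0521] 88.8
disc0 side 0.85 [327. 292.] rect [ 0.4546 -0.1494] [0.0662 0.0543] 49.9
disc0 side 0.75 [240. 181.] rect [0.5496 0.3337] [0.5003 0.2632] 86.0
disc0 side 0.74 [292. 316.] rect [ 0.3511 -0.1538] [0.0677 0.0569] 53.3
disc0 side 0.68 [379. 262.] rect [ 0.5954 -0.1588] [0.0695 0.053 ] 45.5
tray_in top 0.6 [458. 219.] rect [ 0.5129 -0.334 ] [0.1575 0.2736] 83.3
tray_in side 0.83 [406. 339.] rect [ 0.5083 -0.3387] [0.1599 0.2789] 84.4
lid top 0.6 [231. 223.] rect [0.4944 0.2726] [0.3317 0.2207] 86.2
lid side 0.78 [243. 166.] rect [0.4929 0.2692] [0.3369 0.2221] 86.7
lid_handle top 0.64 [231. 221.] rect [0.4938 0.273 ] [0.335  0.2249] 85.8
lid_handle side 0.92 [239. 167.] rect [0.4925 0.2702] [0.3379 0.2237] 86.5
```

View pics/crop1.png

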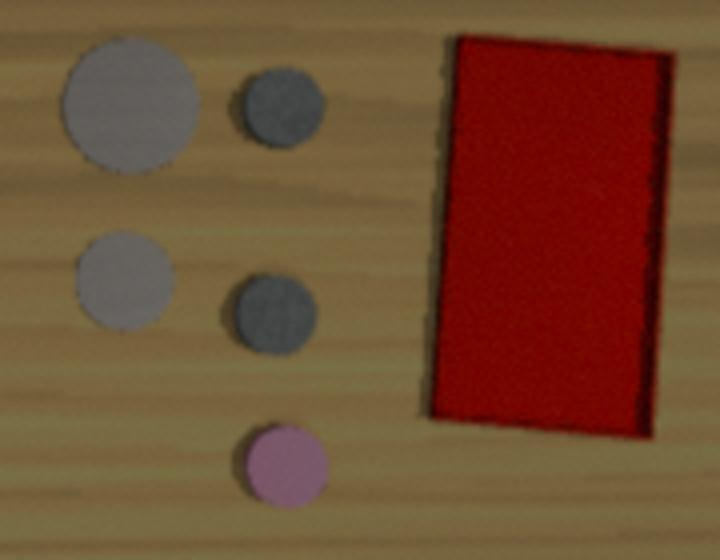

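```bash
R='[[.33,-.3,-.05,-.76],[.33,-.3,-.05,-.76],[.33,-.3,-.05,-.76],[.33,-.3,-.05,-.76],[.33,-.3,-.05,-.76]]'
python3 -m handwheel '[[0.33,-0.3,-0.05,-0.76],[0.33,-0.3,-0.05,-0.76],[0.33,-0.3,-0.05,-0.76],[0.33,-0.3,-0.05,-0.76],[0.33,-0.3,-0.05,-0.76]]' 0.71 25
python3 -m handwheel '[[0.33,-0.3,-0.05,-0.76],[0.33,-0.3,-0.05,-0.76],[0.33,-0.3,-0.05,-0.76],[0.33,-0.3,-0.05,-0.76],[0.33,-0.3,-0.05,-0.76]]'
python3 -m handwheel '[[0.33,-0.3,-0.05,-0.76],[0.33,-0.3,-0.05,-0.76],[0.33,-0.3,-0.05,-0.76],[0.33,-0.3,-0.05,-0.76],[0,0,0,0]]'
python3 -c "
from h import *
st()
for n in('top','side'):
    c=env.capture(n);print(n,[(round(r['p'],2),np.round(at_z(c,r['xy'],.109),4)) for r in env.place_of(c,'lid_handle')[:2]],[(round(r['p'],2),np.round(at_z(c,r['xy'],.1055),4)) for r in env.place_of(c,'lid_hinge')[:2]])
"
```

```text
t: 2.52
position: [0.2245, 0.4301, 0.1978]
tcp_rot: [[-0.744, 0.668, 0.0], [0.668, 0.744, 0.0], [-0.0, 0.0, -1.0]]
ft_force: [0.7, -0.1, -0.0]
finger_gap: 0.0245
finger_force: 0.0
t: 3.15
position: [0.307, 0.3551, 0.1853]
tcp_rot: [[-0.374, 0.928, 0.0], [0.928, 0.374, 0.0], [0.0, 0.0, -1.0]]
ft_force: [0.1, -0.1, 0.7]
finger_gap: 0.0248
finger_force: 0.0
t: 3.78
position: [0.373, 0.295, 0.1751]
tcp_rot: [[-0.02, 1.0, -0.0], [1.0, 0.02, -0.0], [-0.0, -0.0, -1.0]]
ft_force: [-0.7, 0.9, 0.1]
finger_gap: 0.025
finger_force: 0.0
3.77 [0.373  0.295  0.1751] yaw of y 1.1 gap 0.025 [ 0.42  0.24  1.69 -0.    1.21  0.4 ]
top [(0.72, array([0.3887, 0.2748, 0.109 ]))] [(0.91, array([0.6071, 0.2627, 0.1055]))]
side [(0.85, array([0.3875, 0.2776, 0.109 ]))] [(0.92, array([0.5977, 0.2634, 0.1055]))]
```

```bash

python3 -m handwheel '[[0.15,-0.18,0,-0.34],[0.15,-0.18,0,-0.34],[0,0,-0.4,0],[0,0,-0.4,0],[0,0,0,0]]'
python3 -m handwheel '[[0,0,-0.4,0],[0,0,-0.2,0],[0,0,-0.2,0],[0,0,0,0],[0,0,0,0]]'
python3 -m handwheel '[[0,0,0,0],[0,0,0,0],[0,0,0,0],[0,0,0,0],[0,0,0,0]]' 1 25
```

```text
t: 4.7
position: [0.3873, 0.2768, 0.1344]
tcp_rot: [[0.062, 0.998, -0.002], [0.998, -0.062, -0.001], [-0.001, -0.002, -1.0]]
ft_force: [0.1, 0.1, -0.2]
finger_gap: 0.0248
finger_force: 0.0
t: 5.32
position: [0.3878, 0.2777, 0.0958]
tcp_rot: [[0.06, 0.998, 0.001], [0.998, -0.06, 0.0], [0.0, 0.001, -1.0]]
ft_force: [0.6, -0.5, 0.2]
finger_gap: 0.0248
finger_force: 0.0
t: 5.95
position: [0.3875, 0.2776, 0.0953]
tcp_rot: [[0.06, 0.998, -0.0], [0.998, -0.06, -0.0], [-0.0, -0.0, -1.0]]
ft_force: [-0.2, -0.1, 0.2]
finger_gap: -0.0001
finger_force: 0.0
```

```bash
python3 -c "
from h import *
st();c=env.capture('side');cv2.imwrite('pics/b.png',cv2.resize(c['image'][100:260,120:340],None,fx=3,fy=3))"
```

```text
5.95 [0.3875 0.2776 0.0953] yaw of y -3.5 gap -0.0001 [ 0.38  0.34  1.79 -0.    1.01  0.44]
```

View pics/b.png

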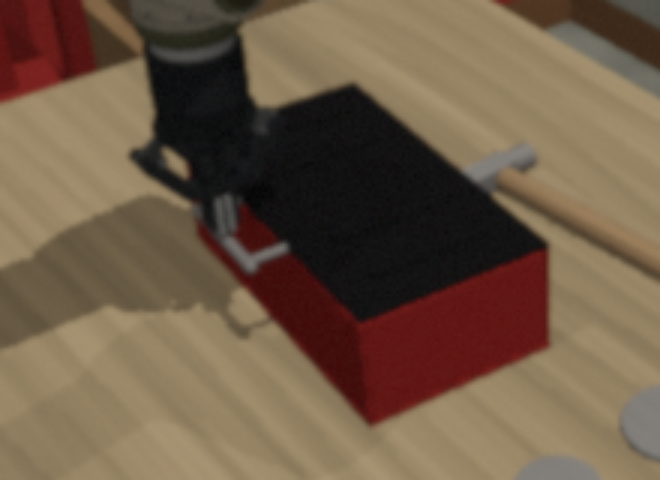

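```bash
python3 -c "
from h import *
for n in('side','top'):
    c=env.capture(n);p=env.read_state()['position'];u=proj(c,p);print(n,u, proj(c,p+np.array([0,0,.014])))
    x,y=np.round(u).astype(int);a=c['image'][y-28:y+28,x-35:x+35]
    a=np.clip(a.astype(float)*1.8,0,255).astype(np.uint8)
    a=cv2.resize(a,None,fx=8,fy=8,interpolation=cv2.INTER_CUBIC)
    A=a if n=='side' else np.vstack([A[:,:],a])
    print((x-35,y-28))
cv2.imwrite('pics/c.png',cv2.resize(A,None,fx=.66,fy=.66))"
```

```text
side [194.72302454 182.99510067] [193.97263573 178.41355512]
(np.int64(160), np.int64(155))
top [229.24273687 268.81429315] [227.77192386 269.313827  ]
(np.int64(194), np.int64(241))
```

View pics/c.png

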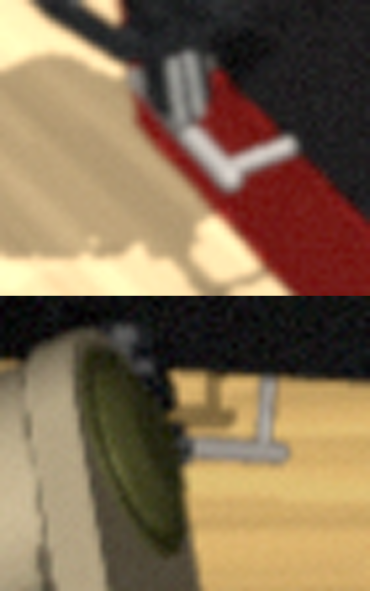

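```bash
python3 -c "
from h import *
a=env.capture('top');b=env.capture('side')
# bar end (outer end of bar at -y): top (287,452) side (235,180)
t=(194+287/5.28,241+(452-296)/5.28);s=(160+235/5.28,155+180/5.28);print(t,s)
print(tri(a,t,b,s),at_z(a,t,.109),at_z(b,s,.109))
for z in(.08,.095,.109): print(z,at_z(a,(238.5,270.5),z),at_z(b,(199.8,184.9),z))
"
```

```text
(248.3560606060606, 270.54545454545456) (204.50757575757575, 189.0909090909091)
[0.38487406 0.22521282 0.10759795] [0.38394391 0.22564929 0.109     ] [0.38492179 0.22245194 0.109     ]
0.08 [0.38161427 0.25751569 0.08      ] [0.40231073 0.28222761 0.08      ]
0.095 [0.382983   0.25390408 0.095     ] [0.39329497 0.2628447  0.095     ]
0.109 [0.38426049 0.25053325 0.109     ] [0.38488025 0.24475399 0.109     ]
```

```bash

python3 -m handwheel '[[0,0,0,0],[0,0,0,0],[0,0,0,0],[0,0,0,0],[0,0,0,0]]' 0.71
python3 -m handwheel '[[0,0,-0.1,0],[0,0,-0.1,0],[0,0,-0.1,0],[0,0,0,0],[0,0,0,0]]'
python3 -m handwheel '[[0,0,0,0],[0,0,0,0],[0,0,0,0],[0,0,0,0],[0,0,0,0]]' 1 25
```

```text
t: 6.82
position: [0.3874, 0.2776, 0.0953]
tcp_rot: [[0.06, 0.998, -0.0], [0.998, -0.06, 0.0], [0.0, -0.0, -1.0]]
ft_force: [0.3, -0.2, 0.1]
finger_gap: 0.0247
finger_force: 0.0
t: 7.45
position: [0.3875, 0.2776, 0.0803]
tcp_rot: [[0.06, 0.998, 0.0], [0.998, -0.06, 0.0], [0.0, 0.0, -1.0]]
ft_force: [0.3, 0.3, 0.8]
finger_gap: 0.0246
finger_force: 0.0
t: 8.07
position: [0.3876, 0.2776, 0.0805]
tcp_rot: [[0.06, 0.998, 0.0], [0.998, -0.06, 0.0], [0.0, 0.0, -1.0]]
ft_force: [-1.6, -0.4, 4.3]
finger_gap: 0.01
finger_force: 26.1
```

```bash

python3 -m handwheel '[[0,0,0,0],[0,0,0,0],[0,0,-0.14,0],[0,0,0,0],[0,0,0,0]]' 0.71
python3 -m handwheel '[[0,0,0,0],[0,0,0,0],[0,0,0,0],[0,0,0,0],[0,0,0,0]]' 1 30
python3 -m handwheel '[[0.06,0,0.73,0],[0.18,-0.01,0.71,0],[0.3,-0.02,0.67,0],[0.41,-0.02,0.6,0],[0,0,0,0]]'
```

```text
t: 8.7
position: [0.3874, 0.2776, 0.0732]
tcp_rot: [[0.06, 0.998, -0.0], [0.998, -0.06, -0.0], [-0.0, -0.0, -1.0]]
ft_force: [0.1, -0.3, -0.3]
finger_gap: 0.0249
finger_force: 0.0
t: 9.32
position: [0.3875, 0.2776, 0.0734]
tcp_rot: [[0.06, 0.998, 0.0], [0.998, -0.06, 0.0], [0.0, 0.0, -1.0]]
ft_force: [-0.0, 0.2, 2.6]
finger_gap: 0.0097
finger_force: 29.3
t: 9.95
position: [0.4383, 0.2742, 0.2094]
tcp_rot: [[0.062, 0.998, 0.006], [0.998, -0.062, -0.001], [-0.0, 0.006, -1.0]]
ft_force: [10.7, -1.6, -12.1]
finger_gap: 0.0097
finger_force: 30.4
```

```bash

python3 -m handwheel '[[0.51,-0.03,0.53,0],[0.59,-0.04,0.43,0],[0.65,-0.04,0.33,0],[0,0,0,0],[0,0,0,0]]'
python3 -m handwheel '[[0.7,-0.04,0.21,0],[0.72,-0.04,0.09,0],[0.73,-0.04,-0.03,0],[0,0,0,0],[0,0,0,0]]'
```

```text
t: 10.58
position: [0.5224, 0.2682, 0.2727]
tcp_rot: [[0.061, 0.998, -0.001], [0.998, -0.061, -0.003], [-0.003, -0.001, -1.0]]
ft_force: [-0.2, -8.2, -0.4]
finger_gap: 0.0095
finger_force: 30.5
t: 11.2
position: [0.6306, 0.2616, 0.2864]
tcp_rot: [[0.063, 0.998, -0.0], [0.998, -0.063, -0.004], [-0.004, 0.0, -1.0]]
ft_force: [0.5, -9.3, 0.9]
finger_gap: 0.0094
finger_force: 30.8
```

```bash
python3 -c "
from h import *
st();c=env.capture('side');cv2.imwrite('pics/d.png',cv2.resize(c['image'][40:260,120:400],None,fx=2.5,fy=2.5))"
```

```text
11.2 [0.6306 0.2616 0.2864] yaw of y -3.6 gap 0.0094 [ 0.22  0.67  0.75 -0.    1.72  0.29]
```

View pics/d.png

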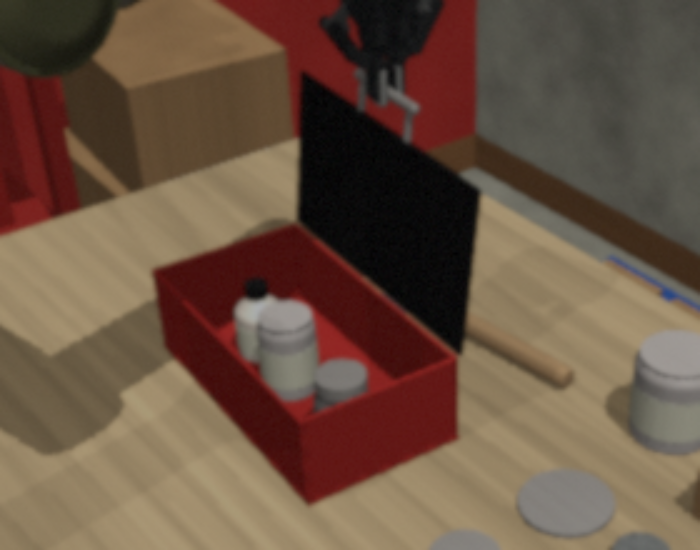

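The lid is nearly back on its stop. Inside, from +y to -y, stand the oil, the lacquer and the paste. I'll release the bar, back off and measure them.

```bash

python3 -m handwheel '[[0,0,0,0],[0,0,0,0],[0.1,0,0,0],[0,0,0,0],[0,0,0.6,0]]' 0.65
python3 -m handwheel '[[0,0,0.8,0],[-0.9,0,0,0],[-0.9,0,0,0],[-0.9,0,0,0],[-0.9,0.3,0,0]]' 0
cat > m2.py <<'E'
from h import *
np.set_printoptions(precision=4,suppress=True)
st()
c={n:env.capture(n) for n in("top","side")}
for k in("oil","lacquer","paste"):
    for n in c:
        for r in env.place_of(c[n],k)[:3]:
            if r["p"]>.25: print(k,n,round(r["p"],2),np.round(r["xy"]),at_z(c[n],r["xy"],.005)[:2])
print([ (r["p"],at_z(c["side"],r["xy"],.317)) for r in env.place_of(c["side"],"lid_handle")[:2]])
cv2.imwrite("pics/e.png",np.hstack([cv2.resize(c["top"]["image"][140:280,150:310],None,fx=2.5,fy=2.5),cv2.resize(c["side"]["image"][140:280,160:320],None,fx=2.5,fy=2.5)]))
E
python3 m2.py
```

```text
t: 11.88
position: [0.6344, 0.2635, 0.3148]
tcp_rot: [[0.06, 0.998, -0.005], [0.998, -0.06, -0.001], [-0.001, -0.005, -1.0]]
ft_force: [0.2, -0.6, 0.6]
finger_gap: 0.03
finger_force: 0.0
t: 12.5
position: [0.4535, 0.2783, 0.357]
tcp_rot: [[0.061, 0.998, 0.0], [0.998, -0.061, 0.0], [0.0, 0.0, -1.0]]
ft_force: [-0.4, 1.3, 1.4]
finger_gap: 0.0853
finger_force: 0.0
12.5 [0.4535 0.2783 0.357 ] yaw of y -3.5 gap 0.0853 [0.33 0.28 1.17 0.   1.69 0.39]
oil top 0.65 [208. 219.] [0.5199 0.3623]
oil side 0.86 [231. 176.] [0.5378 0.3582]
lacquer top 0.66 [236. 222.] [0.5092 0.2847]
lacquer side 0.92 [235. 189.] [0.5119 0.2992]
paste top 0.69 [274. 226.] [0.4989 0.1754]
[(0.85, array([0.6349, 0.2633, 0.317 ]))]
```

View pics/e.png

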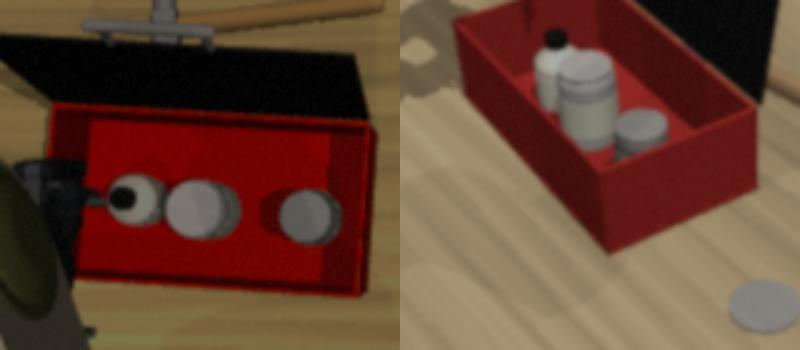

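```bash
python3 -c "
from h import *
a=env.capture('top');b=env.capture('side')
for k,z,t,s in(('oil',.095,(199.2,219.2),(222.8,155.2)),('lac',.097,(228,223.6),(234.8,167.2)),('paste',.09,(273.6,226.8),(256.4,190.8))):
  print(k,at_z(a,t,z),at_z(b,s,z),tri(a,t,b,s))
for n,c in(('top',a),('side',b)):
  for k in('oil','lacquer','paste'):
    for r in env.regions_of(c,k)[:2]:
      if r['p']>.4:
        ys,xs=np.nonzero(r['region']);print(n,k,round(r['p'],2),xs.min(),xs.max(),ys.min(),ys.max())
"
```

```text
oil [0.51497332 0.3567211  0.095     ] [0.51057252 0.34385888 0.095     ] [0.51682277 0.35904622 0.0851374 ]
lac [0.5027826  0.28136471 0.097     ] [0.50235542 0.27187569 0.097     ] [0.50499373 0.28145677 0.09107657]
paste [0.49350499 0.16487873 0.09      ] [0.49170095 0.15940865 0.09      ] [0.49428404 0.16504384 0.08556758]
top oil 0.87 193 217 210 229
top oil 0.48 139 300 148 257
top lacquer 0.88 217 246 212 234
top paste 0.86 262 286 215 236
top paste 0.52 139 296 147 186
side oil 0.6 213 228 151 184
side lacquer 0.92 222 246 160 199
side lacquer 0.52 238 315 66 181
side paste 0.55 244 266 183 204
```

```bash

python3 -m handwheel '[[0.16,-0.46,-0.6,0],[0.16,-0.46,-0.6,0],[0.16,-0.46,-0.6,0],[0.16,-0.46,-0.6,0],[0.16,-0.46,-0.6,0]]' 0
python3 -m handwheel '[[0,0,-0.5,0],[0,0,-0.5,0],[0,0,-0.5,0],[0,0,-0.5,0],[0,0,-0.5,0]]'
python3 -m handwheel '[[0,0,-0.35,0],[0,0,-0.35,0],[0,0,-0.3,0],[0,0,0,0],[0,0,0,0]]'
python3 -m handwheel '[[0,0,0,0],[0,0,0,0],[0,0,0,0],[0,0,0,0],[0,0,0,0]]' 1 40
python3 -m handwheel '[[0,0,0.1,0],[0,0,0.3,0],[0,0,0.6,0],[0,0,0.7,0],[0,0,0.7,0]]'
```

```text
t: 13.98
position: [0.4951, 0.1628, 0.206]
tcp_rot: [[0.06, 0.998, 0.0], [0.998, -0.06, 0.0], [0.0, 0.0, -1.0]]
ft_force: [0.4, -1.1, 0.0]
finger_gap: 0.0854
finger_force: 0.0
t: 14.6
position: [0.495, 0.1636, 0.0811]
tcp_rot: [[0.06, 0.998, 0.0], [0.998, -0.06, 0.0], [0.0, 0.0, -1.0]]
ft_force: [0.4, 0.6, 0.2]
finger_gap: 0.0856
finger_force: 0.0
t: 15.22
position: [0.4954, 0.1636, 0.0324]
tcp_rot: [[0.06, 0.998, 0.001], [0.998, -0.06, 0.0], [0.0, 0.001, -1.0]]
ft_force: [0.0, 0.7, 0.3]
finger_gap: 0.0853
finger_force: 0.0
t: 15.85
position: [0.4949, 0.1637, 0.0329]
tcp_rot: [[0.06, 0.998, 0.0], [0.998, -0.06, -0.0], [-0.0, 0.0, -1.0]]
ft_force: [-4.3, -0.0, 9.3]
finger_gap: 0.0557
finger_force: 40.4
t: 16.48
position: [0.4948, 0.1636, 0.1537]
tcp_rot: [[0.06, 0.998, 0.001], [0.998, -0.06, 0.0], [0.0, 0.001, -1.0]]
ft_force: [0.7, 0.4, -2.7]
finger_gap: 0.0553
finger_force: 42.4
```

```bash

python3 -m handwheel '[[0.1,-0.4,0.1,0],[0.18,-0.85,0,0],[0.18,-0.85,0,0],[0.18,-0.85,0,0],[0.18,-0.85,0,0]]'
python3 -m handwheel '[[0.18,-0.85,0,0],[0.18,-0.85,0,0],[0.18,-0.85,0,0],[0.18,-0.85,0,0],[0.18,-0.85,0,0]]'
python3 -m handwheel '[[0.18,-0.85,0,0],[0.18,-0.85,0,0],[0.08,-0.4,0,0],[0,0,0,0],[0,0,0,0]]'
python3 m.py | grep tray; python3 -c "
from h import *
st()
for n in('top','side'):
  c=env.capture(n)
  for r in env.place_of(c,'tray_in')[:1]: print(r['p'],at_z(c,r['xy'],.004))"
```

```text
t: 17.1
position: [0.5361, -0.0278, 0.1577]
tcp_rot: [[0.06, 0.998, 0.001], [0.998, -0.06, -0.0], [-0.0, 0.001, -1.0]]
ft_force: [1.1, 0.0, -3.1]
finger_gap: 0.0554
finger_force: 42.4
t: 17.73
position: [0.5811, -0.2403, 0.1577]
tcp_rot: [[0.06, 0.998, 0.0], [0.998, -0.06, -0.0], [-0.0, 0.0, -1.0]]
ft_force: [0.3, -0.2, -2.0]
finger_gap: 0.0558
finger_force: 42.4
t: 18.35
position: [0.603, -0.3428, 0.1572]
tcp_rot: [[0.06, 0.998, -0.0], [0.998, -0.06, 0.0], [0.0, -0.0, -1.0]]
ft_force: [0.2, 0.1, -2.0]
finger_gap: 0.0557
finger_force: 42.4
tray_in top 0.87 [441. 204.] rect [ 0.5273 -0.3123] [0.1095 0.2543] 84.6
tray_in side 0.59 [406. 336.] rect [ 0.5083 -0.3404] [0.158  0.2769] 84.3
tray_in side 0.3 [256. 175.] rect [0.6272 0.3221] [0.4911 0.4184] 85.2
18.95 [ 0.603  -0.3439  0.1568] yaw of y -3.5 gap 0.0555 [-0.69  0.74  0.97  0.    1.43 -0.63]
0.73 [ 0.51592274 -0.33085458  0.004     ]
0.65 [0.51159695 0.26918087 0.004     ]
```

```bash

python3 -m handwheel '[[0,0,-0.5,0],[0,0,-0.7,0],[0,0,-0.6,0],[0,0,-0.4,0],[0,0,-0.1,0]]'
python3 -m handwheel '[[0,0,-0.1,0],[0,0,-0.04,0],[0,0,0,0],[0,0,0,0],[0,0,0,0]]'
```

```text
t: 19.77
position: [0.6027, -0.3437, 0.0408]
tcp_rot: [[0.06, 0.998, -0.001], [0.998, -0.06, 0.001], [0.001, -0.001, -1.0]]
ft_force: [-0.2, 0.5, -2.0]
finger_gap: 0.0554
finger_force: 42.4
t: 20.4
position: [0.603, -0.344, 0.035]
tcp_rot: [[0.06, 0.998, 0.0], [0.998, -0.06, -0.0], [-0.0, 0.0, -1.0]]
ft_force: [0.8, -0.3, -2.5]
finger_gap: 0.0554
finger_force: 42.4
```

```bash

python3 -m handwheel '[[0,0,-0.04,0],[0,0,-0.02,0],[0,0,0,0],[0,0,0,0],[0,0,0,0]]'
python3 -m handwheel '[[0,0,0,0],[0,0,0,0],[0,0,0.4,0],[0,0,1,0],[0,0,1,0]]' 0
python3 -m handwheel '[[0,0,0.3,0],[-0.15,0.9,0,0],[-0.15,0.9,0,0],[-0.15,0.9,0,0],[-0.15,0.9,0,0]]'
python3 -m handwheel '[[-0.15,0.9,0,0],[-0.15,0.9,0,0],[-0.15,0.9,0,0],[-0.15,0.9,0,0],[-0.15,0.9,0,0]]'
python3 m2.py; python3 look.py | egrep "disc|plate"
```

```text
t: 21.02
position: [0.603, -0.3442, 0.0322]
tcp_rot: [[0.06, 0.998, 0.0], [0.998, -0.06, -0.001], [-0.001, 0.0, -1.0]]
ft_force: [-0.9, -2.2, 2.8]
finger_gap: 0.0557
finger_force: 43.4
t: 21.65
position: [0.603, -0.3438, 0.1548]
tcp_rot: [[0.06, 0.998, 0.001], [0.998, -0.06, -0.001], [-0.001, 0.001, -1.0]]
ft_force: [0.6, -0.2, -0.2]
finger_gap: 0.0853
finger_force: 0.0
t: 22.28
position: [0.5724, -0.1623, 0.1669]
tcp_rot: [[0.06, 0.998, -0.0], [0.998, -0.06, 0.0], [0.0, -0.0, -1.0]]
ft_force: [1.1, 0.1, 0.6]
finger_gap: 0.0853
finger_force: 0.0
t: 22.9
position: [0.5349, 0.0626, 0.167]
tcp_rot: [[0.06, 0.998, -0.0], [0.998, -0.06, 0.0], [0.0, -0.0, -1.0]]
ft_force: [0.5, -0.1, -0.6]
finger_gap: 0.0855
finger_force: 0.0
22.9 [0.5349 0.0626 0.167 ] yaw of y -3.5 gap 0.0855 [-0.1   0.38  1.52  0.    1.24 -0.04]
oil top 0.89 [209. 216.] [0.5266 0.359 ]
oil side 0.7 [230. 180.] [0.525  0.3476]
lacquer top 0.62 [234. 224.] [0.5054 0.2892]
lacquer top 0.61 [351. 185.] [ 0.6116 -0.042 ]
lacquer side 0.88 [238. 194.] [0.506  0.2767]
paste top 0.91 [456. 184.] [ 0.6083 -0.3349]
paste top 0.66 [234. 185.] [0.614  0.2886]
paste side 0.83 [440. 310.] [ 0.6105 -0.3354]
[]
plate_top top 0.8 [351. 187.] [ 0.605 -0.04 ]
plate_top top 0.75 [355. 231.] [ 0.48  -0.049]
plate_top side 0.92 [299. 263.] [ 0.469 -0.038]
plate_top side 0.75 [376. 264.] [ 0.604 -0.154]
plate_top side 0.73 [410. 336.] [ 0.511 -0.34 ]
plate_top side 0.68 [346. 240.] [ 0.606 -0.05 ]
plate_top side 0.65 [268. 154.] [0.689 0.389]
disc0 top 0.91 [389. 238.] [ 0.46  -0.144]
disc0 top 0.82 [391. 189.] [ 0.596 -0.152]
disc0 top 0.54 [393. 275.] [ 0.359 -0.151]
disc0 side 0.93 [378. 263.] [ 0.609 -0.156]
disc0 side 0.64 [292. 321.] [ 0.351 -0.162]
disc0 side 0.63 [327. 293.] [ 0.456 -0.151]
```

```bash

python3 -m handwheel '[[-0.12,0.87,0,0],[-0.12,0.87,0,0],[-0.12,0.87,0,0],[-0.12,0.87,0,0],[-0.12,0.87,0,0]]'
python3 -m handwheel '[[0,0,0,0],[0,0,-0.5,0],[0,0,-0.5,0],[0,0,-0.4,0],[0,0,-0.3,0]]'
python3 -m handwheel '[[0,0,-0.3,0],[0,0,-0.35,0],[0,0,-0.35,0],[0,0,0,0],[0,0,0,0]]'
```

```text
t: 25.28
position: [0.5052, 0.28, 0.1669]
tcp_rot: [[0.06, 0.998, 0.0], [0.998, -0.06, -0.0], [0.0, 0.0, -1.0]]
ft_force: [0.0, -0.8, -0.2]
finger_gap: 0.0856
finger_force: 0.0
t: 25.9
position: [0.5055, 0.2778, 0.081]
tcp_rot: [[0.061, 0.998, -0.001], [0.998, -0.061, -0.0], [-0.0, -0.001, -1.0]]
ft_force: [0.6, 0.5, 1.0]
finger_gap: 0.0854
finger_force: 0.0
t: 26.52
position: [0.5058, 0.2787, 0.0322]
tcp_rot: [[0.06, 0.998, 0.001], [0.998, -0.06, 0.0], [0.0, 0.001, -1.0]]
ft_force: [0.2, -0.4, 0.5]
finger_gap: 0.0856
finger_force: 0.0
```

```bash

python3 -m handwheel '[[0,0,0,0],[0,0,0,0],[0,0,0,0],[0,0,0,0],[0,0,0,0]]' 1 40
python3 -m handwheel '[[0,0,0.1,0],[0,0,0.3,0],[0,0,0.7,0],[0,0,0.7,0],[0,0,0.7,0]]'
python3 -m handwheel '[[-0.05,-0.4,0.1,0],[-0.12,-0.85,0,0],[-0.12,-0.85,0,0],[-0.12,-0.85,0,0],[-0.12,-0.85,0,0]]'
python3 -m handwheel '[[-0.12,-0.85,0,0],[-0.12,-0.85,0,0],[-0.12,-0.85,0,0],[-0.12,-0.85,0,0],[-0.12,-0.85,0,0]]'
python3 -m handwheel '[[-0.12,-0.85,0,0],[-0.12,-0.85,0,0],[-0.12,-0.85,0,0],[-0.12,-0.85,0,0],[-0.05,-0.6,0,0]]'
```

```text
t: 27.15
position: [0.5055, 0.2788, 0.0327]
tcp_rot: [[0.06, 0.998, 0.001], [0.998, -0.06, 0.0], [0.0, 0.001, -1.0]]
ft_force: [-3.6, -0.7, 6.4]
finger_gap: 0.0606
finger_force: 42.7
t: 27.78
position: [0.5054, 0.2785, 0.1589]
tcp_rot: [[0.06, 0.998, 0.001], [0.998, -0.06, 0.0], [0.0, 0.001, -1.0]]
ft_force: [-0.1, -0.5, -1.4]
finger_gap: 0.0609
finger_force: 44.3
t: 28.4
position: [0.4776, 0.0865, 0.161]
tcp_rot: [[0.061, 0.998, -0.002], [0.998, -0.061, -0.0], [-0.0, -0.002, -1.0]]
ft_force: [0.5, -0.2, -2.4]
finger_gap: 0.0609
finger_force: 44.4
t: 29.02
position: [0.4474, -0.1256, 0.161]
tcp_rot: [[0.061, 0.998, -0.001], [0.998, -0.061, 0.001], [0.0, -0.001, -1.0]]
ft_force: [0.8, 0.7, -1.7]
finger_gap: 0.0605
finger_force: 44.4
t: 29.65
position: [0.4206, -0.3256, 0.1608]
tcp_rot: [[0.062, 0.998, -0.001], [0.998, -0.062, 0.001], [0.001, -0.001, -1.0]]
ft_force: [0.7, -0.3, -2.5]
finger_gap: 0.0606
finger_force: 44.4
```

```bash

python3 -m handwheel '[[0.02,0,-0.5,0],[0.02,0,-0.7,0],[0,0,-0.6,0],[0,0,-0.4,0],[0,0,-0.15,0]]'
python3 -m handwheel '[[0,0,-0.1,0],[0,0,-0.08,0],[0,0,-0.04,0],[0,0,0,0],[0,0,0,0]]'
python3 -m handwheel '[[0,0,0,0],[0,0,0,0],[0,0,0.4,0],[0,0,1,0],[0,0,1,0]]' 0
python3 -m handwheel '[[0.08,0,0.3,0],[0.08,0.9,0,0],[0.08,0.9,0,0],[0.08,0.9,0,0],[0.08,0.9,0,0]]'
python3 -m handwheel '[[0.08,0.9,0,0],[0.08,0.9,0,0],[0.08,0.9,0,0],[0.08,0.9,0,0],[0.08,0.9,0,0]]'
python3 m2.py
```

```text
t: 30.28
position: [0.423, -0.3234, 0.0428]
tcp_rot: [[0.061, 0.998, -0.002], [0.998, -0.061, 0.002], [0.002, -0.002, -1.0]]
ft_force: [-0.6, 0.2, -2.3]
finger_gap: 0.0607
finger_force: 44.3
t: 30.9
position: [0.4246, -0.324, 0.0335]
tcp_rot: [[0.06, 0.998, 0.0], [0.998, -0.06, -0.0], [-0.0, 0.0, -1.0]]
ft_force: [0.1, 0.1, -1.8]
finger_gap: 0.0607
finger_force: 44.3
t: 31.52
position: [0.4243, -0.3238, 0.1549]
tcp_rot: [[0.06, 0.998, -0.0], [0.998, -0.06, 0.0], [0.0, -0.0, -1.0]]
ft_force: [-0.6, -0.8, 1.0]
finger_gap: 0.0855
finger_force: 0.0
t: 32.15
position: [0.4445, -0.1426, 0.1686]
tcp_rot: [[0.061, 0.998, 0.001], [0.998, -0.061, -0.0], [-0.0, 0.001, -1.0]]
ft_force: [-0.5, 0.2, -0.4]
finger_gap: 0.0853
finger_force: 0.0
t: 32.78
position: [0.4645, 0.0826, 0.1686]
tcp_rot: [[0.06, 0.998, 0.001], [0.998, -0.06, -0.0], [-0.0, 0.001, -1.0]]
ft_force: [1.2, 0.8, 0.2]
finger_gap: 0.0852
finger_force: 0.0
32.77 [0.4645 0.0826 0.1686] yaw of y -3.5 gap 0.0852 [-0.07  0.23  1.71 -0.    1.19 -0.01]
oil top 0.62 [209. 218.] [0.5204 0.3592]
oil side 0.81 [227. 182.] [0.5136 0.3438]
lacquer top 0.73 [450. 249.] [ 0.4278 -0.3123]
lacquer side 0.69 [227. 181.] [0.5156 0.3471]
paste top 0.86 [456. 186.] [ 0.6033 -0.3342]
paste top 0.56 [256. 145.] [0.7278 0.2274]
paste side 0.83 [442. 310.] [ 0.6144 -0.3369]
[]
```

View pics/e.png

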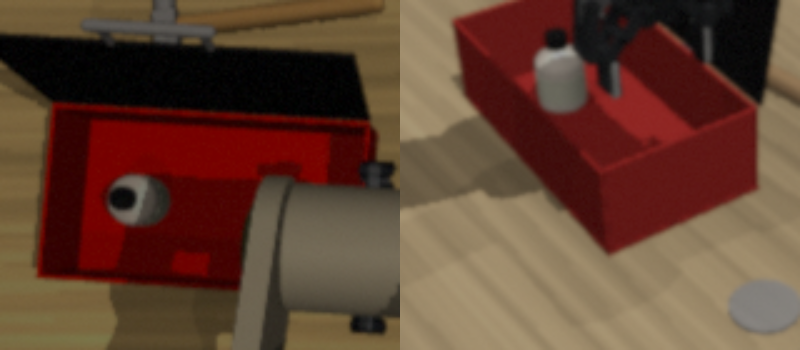

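```bash
python3 -c "
from h import *
c=env.capture('side');p=env.read_state()['position']
for s in(-.046,.046):
  for z in(0,.013,.02,.026,.033,.04): print(s,z,np.round(proj(c,p+np.array([.998*s,-.06*s,z])),1))
cv2.imwrite('pics/f.png',cv2.resize(c['image'][130:210,210:310],None,fx=7,fy=7,interpolation=cv2.INTER_CUBIC))"
```

```text
-0.046 0 [247.  190.7]
-0.046 0.013 [246.5 186. ]
-0.046 0.02 [246.3 183.4]
-0.046 0.026 [246.1 181.2]
-0.046 0.033 [245.9 178.5]
-0.046 0.04 [245.7 175.9]
0.046 0 [281.6 176.8]
0.046 0.013 [281.4 172.1]
0.046 0.02 [281.3 169.6]
0.046 0.026 [281.3 167.4]
0.046 0.033 [281.2 164.8]
0.046 0.04 [281.1 162.2]
```

View pics/f.png

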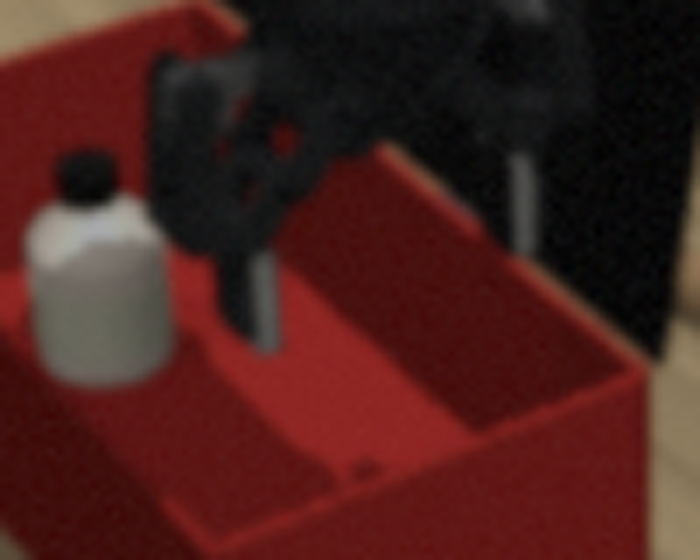

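```bash

python3 -m handwheel '[[0.15,0.8,0,0],[0.15,0.8,0,0],[0.15,0.8,0,0],[0.15,0.8,0,0],[0.15,0.8,0,0]]' 0
python3 -m handwheel '[[0.15,0.8,0,0],[0.11,0.63,0,0],[0,0,0,0],[0,0,-0.5,0],[0,0,-0.5,0]]'
python3 -m handwheel '[[0,0,-0.5,0],[0,0,-0.5,0],[0,0,-0.4,0],[0,0,-0.3,0],[0,0,-0.2,0]]'
python3 -m handwheel '[[0,0,-0.1,0],[0,0,-0.1,0],[0,0,0,0],[0,0,0,0],[0,0,0,0]]'
```

```text
t: 33.9
position: [0.5023, 0.2819, 0.1683]
tcp_rot: [[0.061, 0.998, 0.0], [0.998, -0.061, -0.0], [-0.0, 0.0, -1.0]]
ft_force: [1.2, -0.7, -0.4]
finger_gap: 0.0851
finger_force: 0.0
t: 34.52
position: [0.5153, 0.3514, 0.1178]
tcp_rot: [[0.062, 0.998, 0.0], [0.998, -0.062, -0.0], [-0.0, 0.0, -1.0]]
ft_force: [0.2, -0.6, 0.2]
finger_gap: 0.0851
finger_force: 0.0
t: 35.15
position: [0.5151, 0.352, 0.0228]
tcp_rot: [[0.061, 0.998, -0.0], [0.998, -0.061, -0.0], [-0.0, -0.0, -1.0]]
ft_force: [-0.0, 0.7, 0.2]
finger_gap: 0.0857
finger_force: 0.0
t: 35.78
position: [0.5151, 0.3527, 0.0136]
tcp_rot: [[0.06, 0.998, 0.0], [0.998, -0.06, 0.0], [0.0, 0.0, -1.0]]
ft_force: [0.2, -0.1, 0.3]
finger_gap: 0.0853
finger_force: 0.0
```

```bash

python3 -m handwheel '[[0,0,0,0],[0,0,0,0],[0,0,0,0],[0,0,0,0],[0,0,0,0]]' 1 40
python3 -m handwheel '[[0,0,0.1,0],[0,0,0.3,0],[0,0,0.8,0],[0,0,0.8,0],[0,0,0.8,0]]'
python3 -m handwheel '[[0,-0.4,0.1,0],[0,-0.85,0,0],[0,-0.85,0,0],[0,-0.85,0,0],[0,-0.85,0,0]]'
python3 -m handwheel '[[0,-0.85,0,0],[0,-0.85,0,0],[0,-0.85,0,0],[0,-0.85,0,0],[0,-0.85,0,0]]'
python3 -m handwheel '[[0,-0.85,0,0],[0,-0.85,0,0],[0,-0.85,0,0],[0,-0.85,0,0],[0,-0.85,0,0]]'
python3 -m handwheel '[[0,-0.85,0,0],[0,-0.6,0,0],[0,0,0,0],[0,0,-0.4,0],[0,0,-0.6,0]]'
```

```text
t: 36.4
position: [0.5152, 0.3527, 0.0137]
tcp_rot: [[0.06, 0.998, 0.001], [0.998, -0.06, 0.0], [0.0, 0.001, -1.0]]
ft_force: [-2.0, 0.3, 5.2]
finger_gap: 0.0524
finger_force: 42.6
t: 37.02
position: [0.5148, 0.3525, 0.1554]
tcp_rot: [[0.06, 0.998, 0.0], [0.998, -0.06, 0.0], [0.0, 0.0, -1.0]]
ft_force: [1.0, 0.8, -2.2]
finger_gap: 0.0524
finger_force: 42.4
t: 37.65
position: [0.5141, 0.1604, 0.1575]
tcp_rot: [[0.061, 0.998, -0.002], [0.998, -0.061, -0.0], [-0.0, -0.002, -1.0]]
ft_force: [0.6, -0.5, -0.4]
finger_gap: 0.0525
finger_force: 42.5
t: 38.28
position: [0.5138, -0.0517, 0.1576]
tcp_rot: [[0.061, 0.998, -0.002], [0.998, -0.061, 0.0], [0.0, -0.002, -1.0]]
ft_force: [0.7, -0.3, -1.5]
finger_gap: 0.052
finger_force: 42.5
t: 38.9
position: [0.5137, -0.2639, 0.1575]
tcp_rot: [[0.061, 0.998, -0.001], [0.998, -0.061, 0.001], [0.001, -0.001, -1.0]]
ft_force: [-0.4, 0.5, -2.0]
finger_gap: 0.0523
finger_force: 42.5
t: 39.52
position: [0.5146, -0.3344, 0.1079]
tcp_rot: [[0.06, 0.998, 0.0], [0.998, -0.06, -0.0], [-0.0, 0.0, -1.0]]
ft_force: [0.6, -0.4, -1.8]
finger_gap: 0.0521
finger_force: 42.5
```

```bash

python3 -m handwheel '[[0,0,-0.6,0],[0,0,-0.6,0],[0,0,-0.4,0],[0,0,-0.15,0],[0,0,0,0]]'
python3 -m handwheel '[[0,0,-0.08,0],[0,0,-0.06,0],[0,0,0,0],[0,0,0,0],[0,0,0,0]]'
python3 -m handwheel '[[0,0,0,0],[0,0,0,0],[0,0,0.4,0],[0,0,1,0],[0,0,1,0]]' 0.2
python3 -m handwheel '[[0,0.3,0.4,0],[0,0.9,0,0],[0,0.9,0,0],[0,0.9,0,0],[0,0.9,0,0]]' 0
python3 look.py | egrep "disc|paste|oil|lacq"
python3 -c "
import cv2;import numpy as np
a=cv2.imread('pics/a_top.png')[160:300,320:500];b=cv2.imread('pics/a_side.png')[200:400,270:500]
cv2.imwrite('pics/g.png',np.hstack([cv2.resize(a,(386,300)),cv2.resize(b,(345,300))]))"
```

```text
t: 40.15
position: [0.5148, -0.3345, 0.0208]
tcp_rot: [[0.06, 0.998, -0.0], [0.998, -0.06, 0.0], [0.0, -0.0, -1.0]]
ft_force: [-0.5, -0.5, -2.2]
finger_gap: 0.0527
finger_force: 42.4
t: 40.78
position: [0.515, -0.335, 0.0139]
tcp_rot: [[0.06, 0.998, 0.0], [0.998, -0.06, -0.0], [-0.0, 0.0, -1.0]]
ft_force: [-0.2, -0.3, -1.3]
finger_gap: 0.0522
finger_force: 42.4
t: 41.4
position: [0.5148, -0.3348, 0.1352]
tcp_rot: [[0.06, 0.998, -0.0], [0.998, -0.06, 0.0], [0.0, -0.0, -1.0]]
ft_force: [1.2, 0.1, -0.2]
finger_gap: 0.0682
finger_force: 0.0
t: 42.02
position: [0.5143, -0.1378, 0.1532]
tcp_rot: [[0.06, 0.998, -0.001], [0.998, -0.06, 0.001], [0.001, -0.001, -1.0]]
ft_force: [0.5, 0.0, 0.1]
finger_gap: 0.0854
finger_force: 0.0
disc0 top 0.52 [389. 239.] [ 0.459 -0.144]
disc0 top 0.48 [389. 185.] [ 0.609 -0.148]
disc0 side 0.7 [327. 288.] [ 0.466 -0.14 ]
disc0 side 0.7 [381. 263.] [ 0.612 -0.16 ]
disc0 side 0.69 [291. 318.] [ 0.353 -0.154]
oil top 0.4 [455. 217.] [ 0.518 -0.328]
oil side 0.82 [411. 332.] [ 0.521 -0.333]
oil side 0.63 [428. 249.] [ 0.737 -0.197]
paste top 0.76 [456. 185.] [ 0.608 -0.334]
paste top 0.27 [242. 224.] [0.503 0.268]
paste side 0.85 [441. 311.] [ 0.611 -0.338]
lacquer top 0.83 [451. 251.] [ 0.424 -0.314]
lacquer side 0.67 [374. 352.] [ 0.428 -0.319]
```

View pics/g.png

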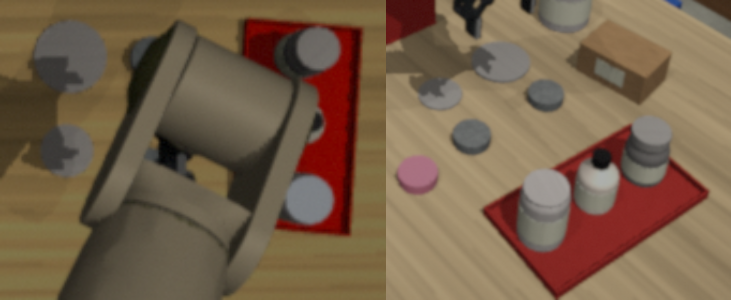

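```bash

python3 -m handwheel '[[0.58,-0.1,0,0],[0.58,-0.1,0,0],[0.58,-0.06,0,0],[0,0,-0.5,0],[0,0,-0.6,0]]' 0
python3 -m handwheel '[[0,0,-0.6,0],[0,0,-0.5,0],[0,0,-0.4,0],[0,0,-0.3,0],[0,0,-0.2,0]]'
python3 -m handwheel '[[0,0,-0.1,0],[0,0,-0.1,0],[0,0,0,0],[0,0,0,0],[0,0,0,0]]'
```

```text
t: 43.95
position: [0.6024, -0.153, 0.0982]
tcp_rot: [[0.06, 0.998, 0.001], [0.998, -0.06, -0.0], [-0.0, 0.001, -1.0]]
ft_force: [0.5, -0.0, -0.1]
finger_gap: 0.0854
finger_force: 0.0
t: 44.58
position: [0.6019, -0.1529, -0.0018]
tcp_rot: [[0.06, 0.998, -0.0], [0.998, -0.06, 0.0], [0.0, -0.0, -1.0]]
ft_force: [-0.1, 0.6, -0.1]
finger_gap: 0.0856
finger_force: 0.0
t: 45.2
position: [0.6021, -0.153, -0.0109]
tcp_rot: [[0.06, 0.998, 0.001], [0.998, -0.06, -0.0], [-0.0, 0.001, -1.0]]
ft_force: [0.3, 0.3, -0.5]
finger_gap: 0.0855
finger_force: 0.0
```

```bash

python3 -m handwheel '[[0,0.04,-0.08,0],[0,0,0,0],[0,0,0,0],[0,0,0,0],[0,0,0,0]]'
python3 -m handwheel '[[0,0,0,0],[0,0,0,0],[0,0,0,0],[0,0,0,0],[0,0,0,0]]' 1 30
python3 -m handwheel '[[0,0,0.1,0],[0,0,0.3,0],[0,0,0.5,0],[0,0,0.5,0],[0,0,0,0]]'
python3 -c "
from h import *
c=env.capture('side');cv2.imwrite('pics/i.png',cv2.resize(c['image'][200:300,310:430],None,fx=6,fy=6,interpolation=cv2.INTER_CUBIC))"
```

```text
t: 45.82
position: [0.602, -0.151, -0.0151]
tcp_rot: [[0.06, 0.998, 0.0], [0.998, -0.06, -0.0], [-0.0, 0.0, -1.0]]
ft_force: [-0.3, -0.2, -1.5]
finger_gap: 0.0852
finger_force: 0.0
t: 46.45
position: [0.6021, -0.151, -0.0148]
tcp_rot: [[0.06, 0.998, 0.0], [0.998, -0.06, -0.0], [-0.0, 0.0, -1.0]]
ft_force: [-2.1, 0.2, 6.1]
finger_gap: 0.0544
finger_force: 31.7
t: 47.08
position: [0.6031, -0.1514, 0.0572]
tcp_rot: [[0.06, 0.998, 0.004], [0.998, -0.06, -0.002], [-0.002, 0.004, -1.0]]
ft_force: [0.9, -0.2, -1.7]
finger_gap: 0.0543
finger_force: 31.8
```

View pics/i.png

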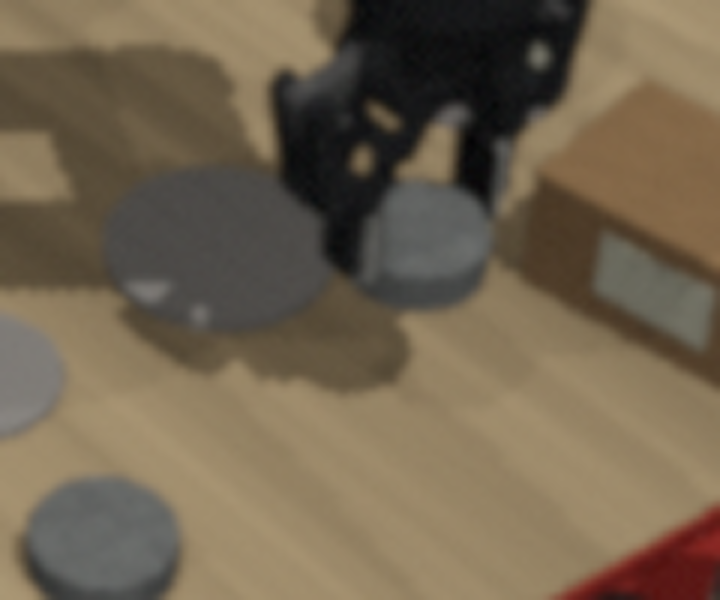

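```bash
python3 -c "
from h import *
c=env.capture('side');st();print(at_z(c,(381.3,237.5),.090))
print(at_z(c,(310+217/6,200+247/6),.006))
t=env.capture('top')
for r in env.regions_of(t,'plate_top')[:3]:
  ct=max(cv2.findContours(r['region'].astype(np.uint8),0,2)[0],key=cv2.contourArea)[:,0]
  e=cv2.fitEllipse(ct);print(r['p'],e,at_z(t,e[0],.006))
"
```

```text
47.17 [ 0.6017 -0.1508  0.0545] yaw of y -3.5 gap 0.0547 [-0.43  0.67  1.37  0.    1.1  -0.37]
[ 0.60582019 -0.15763167  0.09      ]
[ 0.60377652 -0.05188689  0.006     ]
0.86 ((349.8294372558594, 228.51480102539062), (21.557252883911133, 25.395221710205078), 27.563018798828125) [ 0.48826065 -0.03567051  0.006     ]
0.83 ((352.67724609375, 185.40650939941406), (33.50294494628906, 33.988033294677734), 127.50082397460938) [ 0.60918652 -0.04547454  0.006     ]
0.56 ((346.3995666503906, 122.08525085449219), (33.080810546875, 40.946678161621094), 11.000190734863281) [ 0.79098017 -0.03042227  0.006     ]
```

```bash

python3 -m handwheel '[[0.02,0.3,0,0],[0.02,0.6,0,0],[0.02,0.6,0,0],[0.02,0.4,0,0],[0.02,0.18,0,0]]'
python3 -m handwheel '[[0,0,-0.3,0],[0,0,-0.4,0],[0,0,-0.3,0],[0,0,-0.1,0],[0,0,-0.06,0]]'
python3 -m handwheel '[[0,0,-0.05,0],[0,0,-0.04,0],[0,0,0,0],[0,0,0,0],[0,0,0,0]]'
```

```text
t: 47.9
position: [0.6069, -0.0456, 0.0546]
tcp_rot: [[0.059, 0.998, -0.0], [0.998, -0.059, 0.0], [0.0, -0.0, -1.0]]
ft_force: [0.3, 0.1, 0.3]
finger_gap: 0.0538
finger_force: 31.8
t: 48.52
position: [0.6071, -0.0472, -0.0033]
tcp_rot: [[0.061, 0.998, 0.0], [0.998, -0.061, -0.0], [-0.0, 0.0, -1.0]]
ft_force: [-0.5, 0.5, 0.1]
finger_gap: 0.054
finger_force: 31.8
t: 49.15
position: [0.607, -0.0469, -0.0076]
tcp_rot: [[0.06, 0.998, 0.0], [0.998, -0.06, -0.0], [-0.0, 0.0, -1.0]]
ft_force: [-0.6, 0.3, 0.0]
finger_gap: 0.0541
finger_force: 31.8
```

```bash

python3 -m handwheel '[[0,0,-0.02,0],[0,0,0,0],[0,0,0,0],[0,0,0,0],[0,0,0.3,0]]' 0
python3 -m handwheel '[[0,0,0.9,0],[0,0,0.9,0],[-0.5,-0.32,0,0],[-0.6,-0.32,0,0],[-0.6,-0.32,0,0]]'
python3 -m handwheel '[[-0.6,-0.32,0,0],[-0.6,-0.32,0,0],[0,-0.3,0,0],[0,0,0,0],[0,0,0,0]]'
cat > fit.py <<'E'
from h import *
np.set_printoptions(precision=4,suppress=True)
st()
for n in("top","side"):
    c=env.capture(n);im=c["image"];cv2.imwrite(f"pics/z_{n}.png",im)
    for k,z in(("disc0",.018),("plate_top",.006)):
        for r in env.regions_of(c,k)[:6]:
            ct=max(cv2.findContours(r["region"].astype(np.uint8),0,2)[0],key=cv2.contourArea)[:,0]
            if r["p"]<.3 or len(ct)<6: continue
            e=cv2.fitEllipse(ct);print(n,k,round(r["p"],2),np.round(e[0],1),np.round(e[1],1),at_z(c,e[0],z)[:2],im[int(e[0][1]),int(e[0][0])])
E
python3 fit.py
python3 -c "
import cv2;import numpy as np
a=cv2.imread('pics/z_top.png')[160:270,320:430];b=cv2.imread('pics/z_side.png')[210:310,280:400]
cv2.imwrite('pics/j.png',np.hstack([cv2.resize(a,(380,380),interpolation=2),cv2.resize(b,(420,380),interpolation=2)]))"
```

```text
t: 49.78
position: [0.6063, -0.0468, 0.006]
tcp_rot: [[0.06, 0.998, -0.002], [0.998, -0.06, 0.001], [0.0, -0.002, -1.0]]
ft_force: [0.4, -0.4, 0.4]
finger_gap: 0.0853
finger_force: 0.0
t: 50.4
position: [0.5212, -0.0954, 0.0974]
tcp_rot: [[0.06, 0.998, 0.001], [0.998, -0.06, -0.001], [-0.001, 0.001, -1.0]]
ft_force: [0.1, -0.6, -1.1]
finger_gap: 0.0854
finger_force: 0.0
t: 51.02
position: [0.4626, -0.1416, 0.0965]
tcp_rot: [[0.06, 0.998, 0.0], [0.998, -0.06, -0.0], [-0.0, 0.0, -1.0]]
ft_force: [0.9, -0.5, -0.1]
finger_gap: 0.0854
finger_force: 0.0
51.02 [ 0.4626 -0.1416  0.0965] yaw of y -3.4 gap 0.0854 [-0.54  0.35  1.77  0.    1.02 -0.48]
top disc0 0.57 [353.6 185.3] [19.4 21.1] [ 0.6079 -0.0473] [69 69 67]
top plate_top 0.71 [352.3 185.1] [33.1 33.7] [ 0.6101 -0.0445] [66 69 66]
top plate_top 0.58 [350.8 229.5] [24.1 24.5] [ 0.4854 -0.0384] [57 58 61]
side disc0 0.97 [326.1 290.7] [24.7 26.2] [ 0.4528 -0.1497] [100 102 100]
side disc0 0.77 [346.1 237.3] [20.6 22.3] [ 0.6036 -0.0508] [17 16 16]
side disc0 0.6 [290.3 316. ] [26.2 28.6] [ 0.3512 -0.155 ] [127 111 166]
side plate_top 0.91 [304.4 263.2] [19.9 28.4] [ 0.4773 -0.0458] [72 75 77]
side plate_top 0.77 [347.5 240.8] [28.3 36.5] [ 0.6072 -0.0528] [12 14 12]
side plate_top 0.72 [241.3 184.6] [ 87.2 129.3] [0.537  0.3061] [ 34  38 145]
```

View pics/j.png

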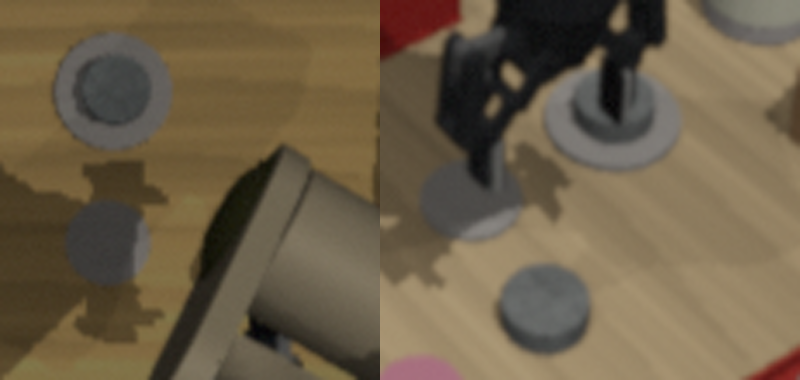

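```bash

python3 -m handwheel '[[-0.06,0,-0.4,0],[0,0,-0.5,0],[0,0,-0.5,0],[0,0,-0.4,0],[0,0,-0.2,0]]'
python3 -m handwheel '[[0,0,-0.13,0],[0,0,-0.1,0],[0,0,0,0],[0,0,0,0],[0,0,0,0]]'
python3 -m handwheel '[[0,0,0,0],[0,0,0,0],[0,0,0,0],[0,0,0,0],[0,0,0,0]]' 1 30
python3 -m handwheel '[[0,0,0.1,0],[0,0,0.3,0],[0,0,0.5,0],[0,0,0.5,0],[0,0,0,0]]'
```

```text
t: 51.95
position: [0.4587, -0.1416, -0.0045]
tcp_rot: [[0.06, 0.998, -0.001], [0.998, -0.06, 0.001], [0.001, -0.001, -1.0]]
ft_force: [0.1, -0.0, 0.1]
finger_gap: 0.0852
finger_force: 0.0
t: 52.58
position: [0.4591, -0.142, -0.0149]
tcp_rot: [[0.06, 0.998, 0.001], [0.998, -0.06, -0.0], [-0.0, 0.001, -1.0]]
ft_force: [-0.2, -0.7, 0.9]
finger_gap: 0.0853
finger_force: 0.0
t: 53.2
position: [0.459, -0.142, -0.0148]
tcp_rot: [[0.06, 0.998, 0.0], [0.998, -0.06, -0.0], [-0.0, 0.0, -1.0]]
ft_force: [-1.9, 0.7, 5.7]
finger_gap: 0.0543
finger_force: 30.5
t: 53.82
position: [0.46, -0.1425, 0.0569]
tcp_rot: [[0.06, 0.998, 0.004], [0.998, -0.06, -0.002], [-0.002, 0.004, -1.0]]
ft_force: [0.5, -0.0, -1.6]
finger_gap: 0.0544
finger_force: 31.8
```

```bash

python3 -m handwheel '[[0.4,0.25,0,0],[0.7,0.45,0,0],[0.8,0.52,0,0],[0.7,0.45,0,0],[0.38,0.25,0,0]]'
python3 -m handwheel '[[0,0,0,0],[0,0,-0.3,0],[0,0,-0.3,0],[0,0,-0.15,0],[0,0,-0.1,0]]'
python3 -m handwheel '[[0,0,-0.04,0],[0,0,0,0],[0,0,0,0],[0,0,0,0],[0,0,0,0]]'
```

```text
t: 54.45
position: [0.6088, -0.0445, 0.0538]
tcp_rot: [[0.059, 0.998, -0.001], [0.998, -0.059, 0.0], [0.0, -0.001, -1.0]]
ft_force: [-0.1, -0.6, 0.2]
finger_gap: 0.0544
finger_force: 31.8
t: 55.08
position: [0.6077, -0.0461, 0.0117]
tcp_rot: [[0.061, 0.998, -0.001], [0.998, -0.061, 0.0], [0.0, -0.001, -1.0]]
ft_force: [-0.1, 0.6, -0.2]
finger_gap: 0.0541
finger_force: 31.8
t: 55.7
position: [0.608, -0.0459, 0.0104]
tcp_rot: [[0.06, 0.998, 0.0], [0.998, -0.06, -0.0], [-0.0, 0.0, -1.0]]
ft_force: [-0.2, -1.0, 0.6]
finger_gap: 0.0545
finger_force: 31.8
```

```bash

python3 -m handwheel '[[0,0,-0.02,0],[0,0,0,0],[0,0,0,0],[0,0,0,0],[0,0,0.3,0]]' 0
python3 -m handwheel '[[0,0,0.9,0],[0,0,0.9,0],[0,0,0.9,0],[0,0,0.9,0],[-0.3,0.2,0.9,0]]'
python3 -m handwheel '[[-0.6,0.7,0.9,0],[-0.6,0.8,0.9,0],[0,0.8,0.4,0],[0,0.8,0,0],[0,0,0,0]]' 0.65
python3 fit.py; python3 look.py | egrep "handle|hinge"
python3 -c "
import cv2;import numpy as np
a=cv2.imread('pics/z_top.png')[140:250,150:430];b=cv2.imread('pics/z_side.png')[50:280,200:420]
cv2.imwrite('pics/k.png',np.vstack([cv2.resize(a,(560,220)),cv2.resize(b,(363,380),interpolation=2)[:,:].copy() if 0 else np.hstack([cv2.resize(b,(363,380)),np.zeros((380,197,3),np.uint8)])]))"
```

```text
t: 56.32
position: [0.6073, -0.0457, 0.024]
tcp_rot: [[0.06, 0.998, -0.002], [0.998, -0.06, 0.001], [0.0, -0.002, -1.0]]
ft_force: [-0.2, -0.9, -0.2]
finger_gap: 0.0854
finger_force: 0.0
t: 56.95
position: [0.5928, -0.0361, 0.2518]
tcp_rot: [[0.061, 0.998, 0.001], [0.998, -0.061, -0.0], [-0.0, 0.001, -1.0]]
ft_force: [0.2, -0.6, 0.6]
finger_gap: 0.0853
finger_force: 0.0
t: 57.58
position: [0.5354, 0.1173, 0.3559]
tcp_rot: [[0.057, 0.998, 0.001], [0.998, -0.057, 0.0], [0.0, 0.001, -1.0]]
ft_force: [-1.2, 0.1, -0.0]
finger_gap: 0.0298
finger_force: 0.0
57.58 [0.5354 0.1173 0.3559] yaw of y -3.3 gap 0.0298 [0.   0.31 1.12 0.   1.7  0.06]
top disc0 0.86 [391.2 275.5] [19.9 20.4] [ 0.359  -0.1459] [100  83 117]
top plate_top 0.98 [352.4 185.6] [33.3 33.5] [ 0.6086 -0.0448] [67 67 66]
top plate_top 0.84 [350.7 229.5] [23.7 24.6] [ 0.4856 -0.0381] [91 95 99]
side disc0 0.87 [291.  315.9] [25.4 26.7] [ 0.3524 -0.1556] [125 109 165]
side disc0 0.68 [346.1 242.4] [ 9.1 21.3] [ 0.5912 -0.0644] [78 80 79]
side disc0 0.68 [345.8 240.6] [25.9 36.7] [ 0.5951 -0.0592] [67 68 66]
side disc0 0.59 [346.9 231.4] [20.  22.9] [ 0.6199 -0.0363] [101 104 101]
side plate_top 0.94 [345.6 240.5] [26.2 35.6] [ 0.6043 -0.0493] [67 68 66]
side plate_top 0.83 [304.8 262.3] [22.3 29. ] [ 0.48   -0.0442] [126 131 134]
lid_handle side 0.71 [276.  78.] [0.903 0.627]
lid_hinge top 0.53 [240. 222.] [0.507 0.247]
lid_hinge side 0.93 [268. 154.] [0.6   0.256]
```

View pics/k.png

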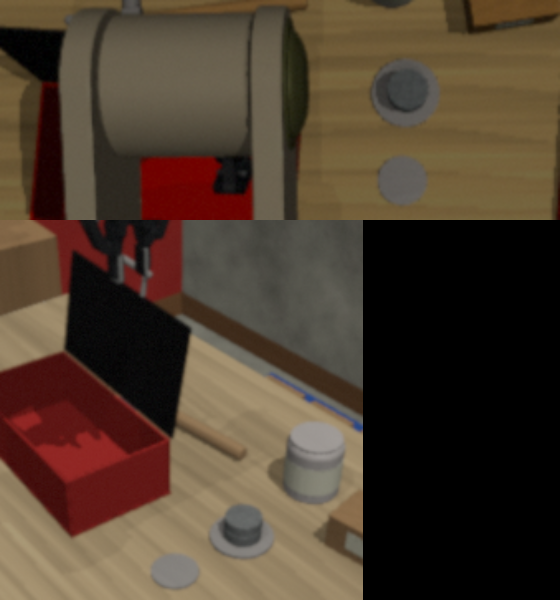

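```bash
python3 -c "
from h import *
b=env.capture('side');a=env.capture('top')
for r in env.place_of(b,'lid_handle')[:2]: print(r['p'],r['xy'],at_z(b,r['xy'],.317))
print(at_z(a,(353.5,184.5),.042),at_z(a,(150+405.5/2,140+93/2),.006))"
python3 -m handwheel '[[0.5,0.75,0.5,0],[0.6,0.75,0,0],[0.6,0.75,0,0],[0.35,0.65,0,0],[0,0,0,0]]'
```

```text
0.75 [276.3, 77.7] [0.63080992 0.25077171 0.317     ]
[ 0.60709718 -0.04569797  0.042     ] [ 0.60608916 -0.04563098  0.006     ]
t: 59.95
position: [0.6395, 0.2622, 0.3767]
tcp_rot: [[0.058, 0.998, -0.003], [0.998, -0.058, -0.0], [-0.001, -0.003, -1.0]]
ft_force: [-0.7, -0.7, -0.1]
finger_gap: 0.03
finger_force: 0.0
```

```bash

python3 -m handwheel '[[-0.04,0,-0.4,0],[0,0,-0.4,0],[0,0,-0.3,0],[0,0,-0.2,0],[0,0,0,0]]'
python3 -m handwheel '[[0,0,-0.2,0],[0,0,-0.2,0],[0,0,-0.1,0],[0,0,0,0],[0,0,0,0]]'
python3 -m handwheel '[[0,0,0,0],[0,0,0,0],[0,0,0,0],[0,0,0,0],[0,0,0,0]]' 1 30
```

```text
t: 60.58
position: [0.6362, 0.2597, 0.3148]
tcp_rot: [[0.061, 0.998, -0.001], [0.998, -0.061, -0.0], [-0.0, -0.001, -1.0]]
ft_force: [-0.1, 0.5, 0.3]
finger_gap: 0.0298
finger_force: 0.0
t: 61.2
position: [0.6366, 0.2603, 0.2901]
tcp_rot: [[0.06, 0.998, 0.001], [0.998, -0.06, 0.0], [0.0, 0.001, -1.0]]
ft_force: [-0.5, 0.2, 0.4]
finger_gap: 0.0303
finger_force: 0.0
t: 61.82
position: [0.6366, 0.2602, 0.2902]
tcp_rot: [[0.06, 0.998, 0.001], [0.998, -0.06, 0.0], [0.0, 0.001, -1.0]]
ft_force: [1.0, 0.6, 4.1]
finger_gap: 0.0095
finger_force: 29.6
```

```bash

python3 -m handwheel '[[-0.74,0.04,0.05,0],[-0.74,0.04,-0.07,0],[-0.72,0.04,-0.2,0],[0,0,0,0],[0,0,0,0]]'
python3 -m handwheel '[[-0.67,0.04,-0.32,0],[-0.6,0.04,-0.43,0],[-0.52,0.03,-0.53,0],[0,0,0,0],[0,0,0,0]]'
python3 -m handwheel '[[-0.42,0.03,-0.61,0],[-0.31,0.02,-0.67,0],[-0.19,0.01,-0.72,0],[0,0,0,0],[0,0,0,0]]'
python3 -m handwheel '[[-0.04,0,-0.3,0],[-0.02,0,-0.25,0],[0,0,-0.1,0],[0,0,0,0],[0,0,0,0]]'
```

```text
t: 62.45
position: [0.5262, 0.2672, 0.2792]
tcp_rot: [[0.059, 0.998, -0.0], [0.998, -0.059, 0.002], [0.002, -0.0, -1.0]]
ft_force: [-1.6, 5.4, 5.5]
finger_gap: 0.0096
finger_force: 31.5
t: 63.08
position: [0.4362, 0.2728, 0.2146]
tcp_rot: [[0.06, 0.998, -0.003], [0.998, -0.06, 0.002], [0.002, -0.003, -1.0]]
ft_force: [-6.5, 6.5, 3.7]
finger_gap: 0.0095
finger_force: 31.5
t: 63.7
position: [0.3904, 0.2754, 0.114]
tcp_rot: [[0.061, 0.998, -0.003], [0.998, -0.061, 0.001], [0.001, -0.003, -1.0]]
ft_force: [-3.5, 6.2, -0.5]
finger_gap: 0.0092
finger_force: 31.8
t: 64.32
position: [0.3875, 0.2755, 0.0818]
tcp_rot: [[0.061, 0.998, -0.003], [0.998, -0.061, 0.001], [0.001, -0.003, -1.0]]
ft_force: [-5.3, 7.0, -0.1]
finger_gap: 0.0096
finger_force: 32.2
```

```bash

python3 -m handwheel '[[0,0,0,0],[0,0,0,0],[0,0,0,0],[0,0,0.4,0],[0,0,0.9,0]]' 0.71
python3 -m handwheel '[[0,0,0.9,0],[-0.5,0.5,0.5,0],[-0.8,0.8,0,0],[-0.8,0.8,0,0],[0,0,0,0]]'
python3 look.py; python3 -c "
import cv2;import numpy as np
a=cv2.imread('pics/a_top.png')[120:290,150:500];b=cv2.imread('pics/a_side.png')[100:400,150:500]
cv2.imwrite('pics/l.png',np.vstack([cv2.resize(a,(500,243)),cv2.resize(b,(400,343))[:,:] if 0 else np.hstack([cv2.resize(b,(400,343)),np.zeros((343,100,3),np.uint8)])]))"
```

```text
t: 64.95
position: [0.3872, 0.2742, 0.1468]
tcp_rot: [[0.061, 0.998, -0.004], [0.998, -0.061, -0.002], [-0.002, -0.003, -1.0]]
ft_force: [1.1, 1.2, 0.1]
finger_gap: 0.0247
finger_force: 0.0
t: 65.58
position: [0.2808, 0.3814, 0.2174]
tcp_rot: [[0.056, 0.998, -0.0], [0.998, -0.056, 0.0], [0.0, -0.0, -1.0]]
ft_force: [1.0, 0.3, 0.5]
finger_gap: 0.025
finger_force: 0.0
65.58 [0.281 0.381 0.217] yaw of y -3.2 gap 0.025 [0.69 0.19 1.63 0.   1.31 0.74]
top None dict_keys(['image', 'K', 'pose', 'shot']) [0.473 0.016 1.084]
side None dict_keys(['image', 'K', 'pose', 'shot']) [-0.053 -0.697  0.838]
lid_handle top 0.87 [226. 268.] [0.39  0.281]
lid_handle top 0.67 [257. 148.] [0.696 0.206]
lid_handle side 0.57 [194. 178.] [0.389 0.28 ]
lid_hinge top 0.96 [235. 184.] [0.605 0.261]
lid_hinge side 0.97 [267. 154.] [0.598 0.259]
case top 0.85 [241. 223.] [0.507 0.271]
case side 0.71 [241. 197.] [0.508 0.265]
tray_in top 0.84 [454. 215.] [ 0.523 -0.327]
tray_in top 0.34 [231. 182.] [0.624 0.298]
tray_in side 0.59 [409. 330.] [ 0.522 -0.328]
tray_in side 0.56 [410. 337.] [ 0.51 -0.34]
plate_top top 
[... 289 characters left out ...]
 [ 0.356 -0.151]
disc0 side 0.68 [351. 237.] [ 0.621 -0.051]
tin top 0.83 [346. 129.] [ 0.772 -0.03 ]
tin side 0.7 [385. 212.] [ 0.767 -0.028]
tin side 0.31 [318. 173.] [0.744 0.22 ]
carton top 0.67 [345. 130.] [ 0.769 -0.027]
carton top 0.56 [402. 141.] [ 0.736 -0.187]
hammer top 0.95 [258. 148.] [0.72  0.223]
hammer side 0.57 [316. 173.] [0.731 0.215]
oil top 0.71 [454. 215.] [ 0.522 -0.325]
oil top 0.6 [402. 142.] [ 0.731 -0.187]
oil side 0.77 [412. 330.] [ 0.525 -0.333]
paste top 0.92 [453. 187.] [ 0.602 -0.327]
paste side 0.98 [441. 314.] [ 0.604 -0.342]
lacquer top 0.73 [451. 250.] [ 0.425 -0.315]
lacquer side 0.94 [372. 352.] [ 0.425 -0.319]
lacquer side 0.23 [197. 180.] [0.453 0.405]
```

View pics/l.png

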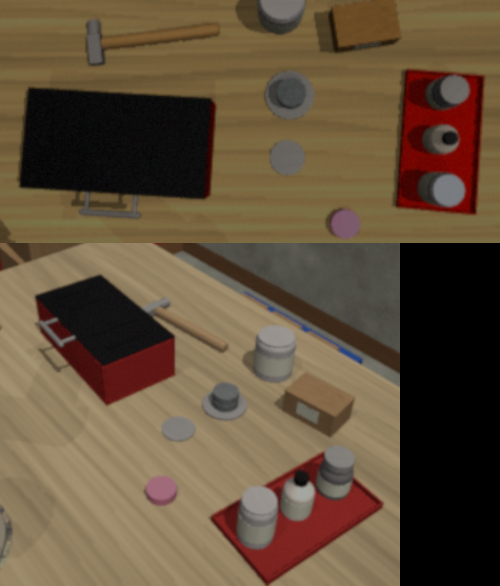

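The lid is shut, all three containers stand upright on the tray, and both grey discs are stacked on the large plate. The tin, carton and hammer have not moved.

```bash
python3 -c "
from rig import env
print(env.job_done())"
```

```text
the job is handed in; nothing more can be done
None
```

I handed the job in at about 66 s: lid shut, oil, paste and lacquer upright on the tray, both grey discs stacked on the larger plate, and tin, carton and hammer unmoved in the last pictures; no verdict came back.

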